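Lock a lens onto the plan-copying camera without forcing it

TASK

Fit the loose lens to the camera that lies on its back in the cradle: set it into the mount with its lugs over the slots, press it down against the spring and twist it clockwise (seen from above) a quarter turn until its lugs spring up into their locking pockets, then let go of it. The mount is delicate: never let anything push on the camera with more than 25 N, whether pressing down or twisting against the slot walls or the stop, do not tip the lens over, and leave the things standing around where they are.

Things in the scene. Friction and masses are not known exactly. Their poses are not given: they have to be found in the camera images.
- lens: Black round lens, 64 mm tall, 0.16 to 0.25 kg, standing upright on its steel rear end. Origin: centre of its underside, z up along the lens. The lower end is a steel spigot, 32 mm in diameter with a rounded edge, up to 19.5 mm; the barrel above it, 54 mm in diameter, is the part to grip.
- lens_lugs (a point): On the lens's axis, 10 mm above its underside, in the middle of the two opposite bayonet lugs, which point along this point's +x and -x: a steel bar 44 mm tip to tip, 10 mm wide, 4 mm thick (8 to 12 mm above the underside). A red stripe low on the barrel and one on the front rim stand over each lug. The lugs are alike: either may enter either slot.
- mount (a point): Centre of the top face of the camera's round steel mount, 61 mm in diameter, about 74 mm above the work surface; z up, x and y as the camera's. Depths below are from this face. Lens underside at 8 mm: lugs rest on the flange if not over the slots. Past 17 mm: lugs are under the flange and the lens can turn clockwise. 19.5 mm: barrel meets the mount. Flange 5 mm thick.
- camera: Black camera, 150 mm (y) by 100 mm (x) by 50 mm, on its back, mount up in its middle. Throat 36 mm in diameter with two opposite slots, 13.5 mm wide, out to 24.5 mm from the centre, a red dot outside each. The line through the slots lies within 0.40 rad, either way, of the camera's x axis; its exact angle is not reported: see it or feel for it. It does not turn in use.
- cradle: Aluminium cradle under the camera, 128 x 178 x 8 mm, fixed to the table; origin centre of its underside, x and y as the camera's. The camera is held sideways but sits on springs: past about 2.5 N it sinks 1 mm for each 3 N pressed down, 8.5 mm at most. In the 25 N limit the pushes of both lugs add up, so a twist of about 0.25 N m against the walls or the stop reaches it.
- plunger: Round brass spring plunger in the throat, 25 mm in diameter; origin: centre of its top, 6 mm below the mount's top when free. It moves straight down and pushes the lens's underside up with about 2 N at first and 0.6 N more for each mm (about 9 N when the lens can turn).
- locked_seat (a point): On the mount's axis, 14.5 mm below its top: where the centre of the lens's underside stands when locked, the barrel 5 mm clear of the mount. The lugs are then in pockets in the flange's underside, 17 mm wide, 2.5 mm deep, 90 degrees clockwise of the slots; a stop at about 99 degrees ends the turn. The plunger holds the lens up in them.
- glue_stick: Bystander: upright white and orange glue stick, 26 mm in diameter, 90 mm tall. Origin: centre of its underside.
- ink_bottle: Bystander: black ink bottle with a pale label, 46 mm in diameter, 64 mm tall. Origin: centre of its underside.
- loupe: Bystander: black round magnifier, 43 mm in diameter, 36 mm tall. Origin: centre of its underside.
Not all that is in view belongs to the job. What is shaped like the lens but yellow is not meant.

How it is judged:
At the end, for the whole second after the job is handed in: The lens is upright (within 4 degrees) and at rest in the mount, centred within 4 mm, with its lugs up in the locking pockets: its underside 13 to 16 mm below the mount's top with nobody holding it (unlocked it rises to about 8 mm or less; short of the pockets it stays at about 17 mm) (z of lens in the frame of mount between -0.016 and -0.013 m and horizontal distance between lens and mount below 0.004 m and angle between lens's own z axis and vertical below 0.07 rad and linear speed of lens below 0.02 m/s and angular speed of lens below 0.2 rad/s); the robot touches nothing.
It fails at once if something presses on the camera or its mount with more than 25 N (contact force between anything else and camera above 25 N).
It fails at once if the lens is tipped over (more than 30 degrees) (angle between lens's own z axis and vertical above 0.52 rad).
It fails at once if the glue stick, ink bottle or loupe is moved more than 30 mm (distance of any of glue_stick, ink_bottle, loupe from where it was at the start of the episode above 0.03 m).
It also fails if it takes over 72 s, if anything falls off the work surface, if the arm or the gripper's body presses on something with over 40 N, if the wrist force passes 120 N, or if a joint passes its speed limit or range.

ROBOT

A 6-joint arm with a two-finger parallel gripper is mounted at the origin on a cart in front of the work surface, level with it; the furniture and walls round the work are solid. World frame = base frame: x ahead of the robot, y to its left, z up, the work surface at z = 0. Lengths are in m, angles in rad, forces in N, time in s.
With the tool pointing down it reaches from about 0.3 to 0.875 m from the base axis. Payload 6.4 kg.
Tool frame: the origin (TCP) lies midway between the tips of the shut fingers; the grasp point (between the pads) lies ctrl.grasp_offset behind it (ctrl.grasp_offset is the distance from the TCP to the grasp point, in m); x points along the fingers, y is the direction in which the jaws open and shut, and the axes are right-handed (so a half turn about x gives the same grasp; the last joint's range is limited). The gripper opens to 85 mm and grips with 20 to 120 N. Pads are 22 mm wide; open, the fingers measure 114 mm over their backs; the gripper's body (76 mm by 85 mm) begins 54 mm behind the grasp point. The pads swing forward as they close: fully open they stand 13 mm farther back than shut.
Start: joints at [-1.535, 0.181, 1.607, -0, 1.354, -0.206], TCP at [0.138, -0.558, 0.231] pointing down, gripper open.
Joint ranges: [-2.99, 2.99], [-0.89, 2.07], [0.3, 2.58], [-1.14, 4.28], [0, 2.63], [-3.12, 3.12]. Speed limits (rad/s): [2.57, 2.57, 3.01, 3.14, 3.14, 3.14].

INTERFACE

Orientations are given as a rotation vector (axis times angle).
In Python, from bench import status, imaging, ctrl gives the robot as it stands.
- The arm moves only by the tool move_arm, never from a script. Its argument "moves" is text: rows parted by semicolons, each of 5 numbers parted by spaces: the opening, from 0 (shut) to 1 (fully open), then the shift along the tool's x, y, z in m, then the turn about the tool's x in degrees. In form: claw tx ty tz turn; .... A call has 1 to 12 rows; each row is the pose to reach, as a shift and turn from the pose commanded when the call began, along the tool's axes at that moment; what a row does not reach only later rows make up. A row lasts 1/10 s, in which the tool goes at most 50 mm and 8.59 degrees, less where a joint would pass 70% of its speed; a pose out of reach is approached as far as the arm can. A call with a gripper value outside its range is refused whole. The fingers move at their own pace and stop on an object; "grip_force" is the grip in N (left out, the last holds). Time passes only in rows, so rows that repeat a pose let the fingers close. It gives the time, the measured TCP pose, the force and the opening at its end, in the units of the state.
- status.get_obs(): the state, without advancing time (a new reading comes with each control period).
- imaging.get_image(name): name is "side" or "top" or "wrist"; returns a dict with "image" (480x640x3 uint8, blue, green, red), "fx", "fy", "cx", "cy" (pixels), "T" (4x4, takes a point from camera to world coordinates). Camera axes: x right, y down, z forward; pixel columns grow to the right and rows downward; lengths in m; the calibration is good to about 2 mm. A picture is of the moment at which its call begins. There is no depth.
- ctrl.sign_off(): hands the job in, once; it reports no verdict.
Trained networks look in a picture, given as the dict that the camera call returned (one of the last four; its "shot" number tells which), for a name from the list of things; names that differ only in an ending like _2 or _b are one class to them, and where a whole thing is asked for, a point or a joint stands for the part that bears it (a point fixed in the world has none). Each returns a list of dicts, best first, with "confidence" (0 to 1); they miss things now and then, are a little off and sometimes report something else, mostly with a low value. They report only what shows in the picture. A call takes as long as a camera call. They do not tell look-alikes from the thing itself.
- imaging.find_in(picture, label): "at" ([x, y, z] in m, in the coordinates of the camera as it stood for that picture, good to about 4 mm: the middle of the surface that is visible of it).
The state is a dict: "clock": time; "joints": joint angles; "dq": joint speeds; "tau": joint torques, N m; "position": TCP position; "tool_rot": TCP orientation; "ft_force": force on the tool from outside, world axes, zero at the start; "ft_torque": the same for the moment, N m; "opening": finger opening in m.
Only numpy, scipy, OpenCV 4.12 (cv2) and the standard library are available. Lean on these libraries where they do the work, as an engineer would, in place of code of your own. Each camera call takes 0.05 s, during which the arm holds its last target.

## Working session

There is one attempt and no reset: what is moved stays moved. The work goes in short steps, Python scripts to look and compute and a tool call to move; the robot and the scene stay as the last step left them, time stands still between calls to the robot, and variables do not carry over. Pictures are saved under pics/ and viewed, and the job is handed in when it is done.

Besides the shell and the picture viewer there is one more tool, called after "Request:" as name(argument=value, ...), one argument or row to a line, values as JSON. move_arm: Moves the arm, as the interface text tells. Its arguments: {"type":"object","properties":{"moves":{"type":"string"},"grip_force":{"type":"number"}},"required":["moves"]}

```bash
ls; mkdir -p pics; cat > h.py <<'E'
import numpy as np, cv2
from bench import status, imaging, ctrl
from scipy.spatial.transform import Rotation as R
def proj(p,P):
    T=np.array(p['T']);c=np.linalg.inv(T)@np.r_[P,1]
    return np.array([p['fx']*c[0]/c[2]+p['cx'],p['fy']*c[1]/c[2]+p['cy']])
def ray(p,u,v,z):
    T=np.array(p['T']);d=T[:3,:3]@np.array([(u-p['cx'])/p['fx'],(v-p['cy'])/p['fy'],1]);o=T[:3,3]
    return o+d*(z-o[2])/d[2]
def W(p,at):
    return (np.array(p['T'])@np.r_[at,1])[:3]
E
python3 - <<'E'
from h import *
print(status.get_obs(), ctrl.grasp_offset)
for n in ["top","side","wrist"]:
    p=imaging.get_image(n); cv2.imwrite(f"pics/{n}0.png",p['image'])
    print(n,p['fx'],np.round(p['T'],3).tolist())
    for l in ["lens","mount","camera","cradle","plunger","glue_stick","ink_bottle","loupe"]:
        try:
            for d in imaging.find_in(p,l)[:3]:
                w=W(p,d['at']);print(l,round(d['confidence'],2),w.round(4),proj(p,w).round())
        except Exception as e: print(l,e)
print(status.get_obs()['clock'])
E
```

```text
pics
{'clock': 0.0, 'joints': array([-1.53529823e+00,  1.81545014e-01,  1.60799305e+00, -2.71434013e-06,
        1.35378710e+00, -2.06269254e-01]), 'dq': array([ 1.02131693e-04,  8.63340986e-05, -5.83718346e-04, -2.00225814e-03,
        1.90944190e-03,  2.22416490e-03]), 'tau': array([ 1.21128007e-03, -4.44870329e+01, -3.51336086e+01, -5.07499681e-05,
        9.08663176e-03, -1.71505246e-05]), 'position': array([ 0.13767958, -0.55771576,  0.23038914]), 'tool_rot': array([ 2.09390402,  0.25616166, -2.09359796]), 'ft_force': array([-1.02439311, -0.00407028, -0.18384974]), 'ft_torque': array([-0.02355072,  0.00907019, -0.00014692]), 'opening': 0.0851131790512653} 0.0187
top 442.8072235975757 [[-0.023, -0.987, 0.16, 0.476], [-1.0, 0.023, 0.001, 0.015], [-0.005, -0.16, -0.987, 0.912], [0.0, 0.0, 0.0, 1.0]]
lens 0.91 [0.4515 0.2576 0.0645] [194. 325.]
lens 0.9 [0.53  0.174 0.067] [239. 282.]
mount 0.57 [ 0.5878 -0.1265  0.0671] [395. 249.]
camera 0.77 [ 0.5911 -0.1225  0.0687] [393. 247.]
cradle 0.74 [ 0.5819 -0.1199  0.0673] [392. 252.]
plunger 0.67 [ 0.5855 -0.1294  0.0675] [397. 250.]
g
[... 189 characters left out ...]
1] [312. 181.]
side 484.4098585694866 [[0.878, -0.18, 0.443, 0.232], [-0.478, -0.282, 0.832, -0.659], [-0.025, -0.942, -0.334, 0.363], [0.0, 0.0, 0.0, 1.0]]
lens 0.88 [0.5268 0.1588 0.0457] [257. 242.]
mount 0.65 [ 0.5702 -0.1679  0.0687] [374. 292.]
camera 0.66 [ 0.5751 -0.1683  0.0653] [377. 293.]
cradle 0.72 [ 0.5647 -0.1855  0.0485] [378. 311.]
plunger 0.6 [ 0.5915 -0.1259  0.0692] [370. 277.]
glue_stick 0.69 [0.6869 0.1218 0.0489] [340. 231.]
ink_bottle 0.57 [ 0.7313 -0.1747  0.0328] [464. 290.]
loupe 0.81 [0.7315 0.0212 0.0267] [388. 253.]
wrist 353.41829476127197 [[0.24, -0.927, -0.289, 0.212], [-0.971, -0.229, -0.072, -0.542], [0.001, 0.298, -0.955, 0.373], [0.0, 0.0, 0.0, 1.0]]
1.35
```

View pics/top0.png

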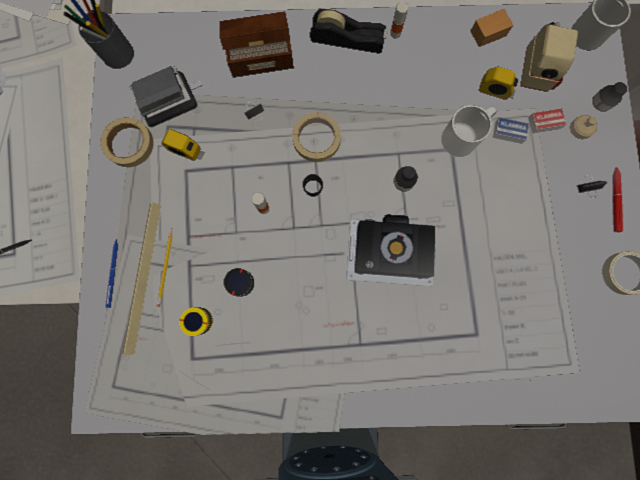

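```bash
python3 - <<'E'
import cv2,numpy as np
t=cv2.imread('pics/top0.png')
a=cv2.resize(t[260:350,150:270],(800,600),interpolation=cv2.INTER_CUBIC)
b=cv2.resize(t[205:295,335:455],(800,600),interpolation=cv2.INTER_CUBIC)
cv2.imwrite('pics/c1.png',a);cv2.imwrite('pics/c2.png',b)
E
```

```text
(no output)
```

View pics/side0.png

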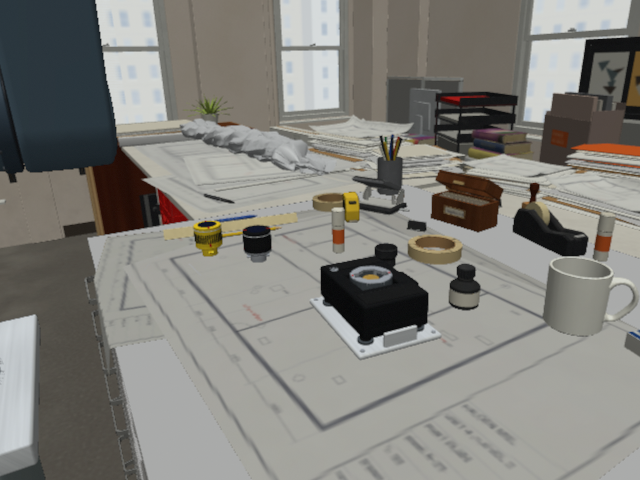

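View pics/c1.png

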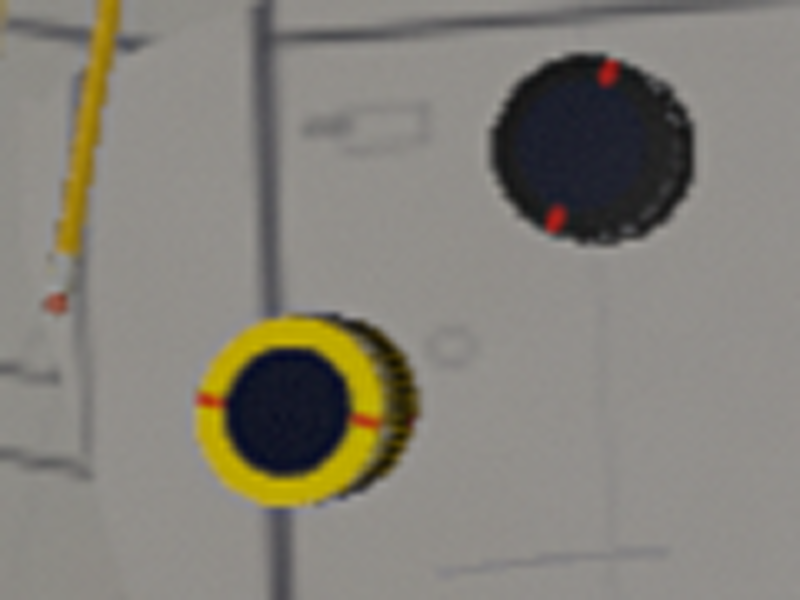

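View pics/c2.png

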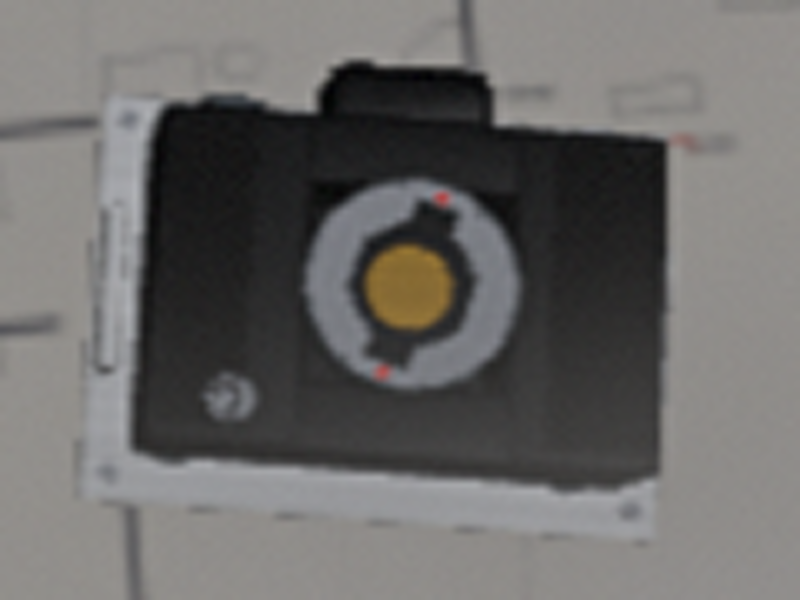

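```bash
python3 - <<'E'
from h import *
p=imaging.get_image("top")
def ang(a,b): d=a-b; return np.degrees(np.arctan2(d[1],d[0]))
def g(x,y,o): return o[0]+(x-.5)/6.667,o[1]+(y-.5)/6.667
for nm,a,b,o,z in [("lens",(608,72),(556,218),(150,260),.064),("dots",(442,198),(382,372),(335,205),.074)]:
    A=ray(p,*g(*a,o),z);B=ray(p,*g(*b,o),z);print(nm,A.round(4),B.round(4),((A+B)/2).round(4),ang(A,B),np.linalg.norm(A-B))
print("mount",ray(p,*g(413,284,(335,205)),.074).round(4))
# lens underside / barrel outline centre at top
print("camera edge", ang(ray(p,*g(165,105,(335,205)),.058),ray(p,*g(665,138,(335,205)),.058)))
o=status.get_obs(); M=R.from_rotvec(o['tool_rot']).as_matrix();print(M.round(3), o['position'])
E
```

```text
lens [0.5525 0.1705 0.064 ] [0.5111 0.1851 0.064 ] [0.5318 0.1778 0.064 ] -19.41896282484093 0.043881706955757466
dots [ 0.6138 -0.138   0.074 ] [ 0.564  -0.1183  0.074 ] [ 0.5889 -0.1281  0.074 ] -21.537097351822403 0.05354853412979713
mount [ 0.5891 -0.1284  0.074 ]
camera edge 84.7967937469487
[[ 0.     0.239 -0.971]
 [ 0.    -0.971 -0.239]
 [-1.    -0.    -0.   ]] [ 0.13771131 -0.55828288  0.23128549]
```

Candidates: black one at top px (239,282) and yellow one at (194,321). The black one is the lens: black with red rim stripes, as described, and the crop confirms it. The yellow one is the decoy. The slot dots are at (401,235) and (392,261), so the slot line is about -21.5°. The lens lugs are at about -19.4°.

Request:
move_arm(
  moves="1 0 -0.05 -0.045 -8; 1 0 -0.10 -0.09 -16; 1 0 -0.15 -0.135 -24; 1 0 -0.2 -0.18 -32; 1 0 -0.235 -0.21 -40; 1 0 -0.27 -0.24 -48; 1 0 -0.305 -0.275 -56; 1 0 -0.34 -0.305 -64; 1 0 -0.375 -0.335 -72; 1 0 -0.41 -0.37 -80; 1 0 -0.445 -0.40 -88; 1 0 -0.48 -0.43 -96",
  grip_force=60,
)

```text
clock: 2.6
position: [0.4206, -0.0268, 0.2318]
tool_rot: [0.946, 1.354, -0.945]
ft_force: [0.9, -0.6, -0.0]
opening: 0.0853
```

```bash
cat >> h.py <<'E'
def plan(x,y,z,yaw):
    o=status.get_obs(); M=R.from_rotvec(o['tool_rot']).as_matrix()
    cy=np.degrees(np.arctan2(M[1,1],M[0,1]))
    print('t',o['clock'],'pos',o['position'].round(4),'yaw',round(cy,2),'tilt',M[:,0].round(4),'F',np.round(o['ft_force'],2),'T',np.round(o['ft_torque'],3),'op',round(o['opening'],4))
    print('rel',(M.T@(np.array([x,y,z])-o['position'])).round(4),'turn',round(cy-yaw,2))
E
python3 -c "
from h import *
plan(.532,.178,.12,70)"
```

```text
t 2.6 pos [ 0.4206 -0.0268  0.2318] yaw 20.19 tilt [ 1.5e-03 -7.0e-04 -1.0e+00] F [ 0.93 -0.55 -0.04] T [ 0.025 -0.048  0.029] op 0.0853
rel [ 0.1119  0.1751 -0.1538] turn -49.81
```

Request:
move_arm(
  moves="1 0.02 0.036 -0.032 -8; 1 0.04 0.072 -0.063 -16; 1 0.06 0.108 -0.095 -24; 1 0.08 0.143 -0.1255 -32; 1 0.1 0.143 -0.1255 -40; 1 0.11 0.143 -0.1255 -48; 1 0.11 0.143 -0.1255 -50; 1 0.11 0.143 -0.1255 -50",
)

```text
clock: 3.4
position: [0.5114, 0.1381, 0.1207]
tool_rot: [0.275, 1.554, -0.276]
ft_force: [0.1, 0.2, -0.4]
opening: 0.0856
```

```bash
python3 - <<'E'
from h import *
plan(.532,.178,.027,70)
p=imaging.get_image("wrist");cv2.imwrite("pics/w1.png",p['image'])
for z in(.064,):print(proj(p,[.532,.178,z]))
o=status.get_obs();print(proj(p,[*o['position'][:2],.064]))
E
```

```text
t 3.4 pos [0.5114 0.1381 0.1207] yaw 69.89 tilt [-0.0011 -0.     -1.    ] F [ 0.12  0.19 -0.42] T [ 0.016 -0.019  0.005] op 0.0856
rel [0.0937 0.0446 0.0057] turn -0.11
[399.79645525 266.69205648]
[326.02615194 258.42135389]
```

View pics/w1.png

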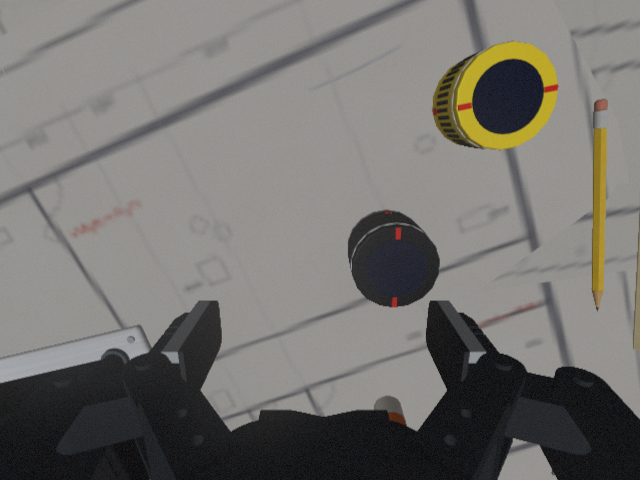

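```bash
python3 - <<'E'
from h import *
p=imaging.get_image("wrist")
A=ray(p,398,233,.064);B=ray(p,394.5,301.5,.064);d=A-B
print(A,B,(A+B)/2,np.linalg.norm(d),np.degrees(np.arctan2(d[1],d[0])))
# rim circle fit
g=cv2.cvtColor(p['image'],cv2.COLOR_BGR2GRAY)
c=cv2.resize(p['image'][195:325,330:460],(780,780),interpolation=cv2.INTER_CUBIC)[:600]
cv2.imwrite('pics/w1c.png',cv2.convertScaleAbs(c,alpha=2.5,beta=20))
P=[.5318,.1778]
print([proj(p,[P[0]+.027*np.cos(a),P[1]+.027*np.sin(a),.064]).round(1).tolist() for a in np.arange(0,6.28,.785)])
E
```

```text
[0.51190816 0.1829359  0.064     ] [0.55410655 0.16810423 0.064     ] [0.53300736 0.17552006 0.064     ] 0.04472899229631198 160.63471245085526
[[411.5, 303.0], [437.9, 282.6], [442.7, 250.9], [421.4, 226.4], [386.1, 224.9], [359.4, 247.6], [356.9, 279.4], [378.5, 301.8]]
```

View pics/w1c.png

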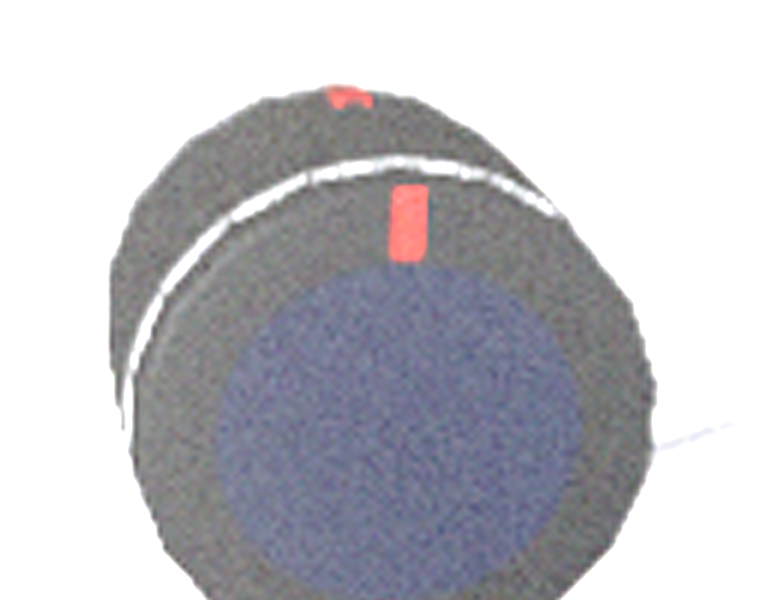

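Request:
move_arm(
  moves="1 0 0.043 0.007 0; 1 0.03 0.043 0.007 0; 1 0.06 0.043 0.007 0; 1 0.085 0.043 0.007 0; 1 0.0935 0.043 0.007 0; 1 0.0935 0.043 0.007 0; 0 0.0935 0.043 0.007 0; 0 0.0935 0.043 0.007 0; 0 0.0935 0.043 0.007 0; 0 0.0935 0.043 0.007 0; 0 0.0935 0.043 0.007 0; 0 0.0935 0.043 0.007 0",
  grip_force=60,
)

```text
clock: 4.7
position: [0.5346, 0.176, 0.0298]
tool_rot: [0.276, 1.55, -0.275]
ft_force: [-0.4, 0.1, 4.7]
opening: 0.0528
```

```bash
python3 - <<'E'
from h import *
plan(.589,-.1283,.16,68)
p=imaging.get_image("wrist");cv2.imwrite("pics/w2.png",p['image'])
E
```

```text
t 4.7 pos [0.5346 0.176  0.0298] yaw 69.85 tilt [ 3.5e-03  3.0e-04 -1.0e+00] F [-0.41  0.12  4.72] T [-0.096  0.137 -0.012] op 0.0528
rel [-0.1301 -0.2667  0.1562] turn 1.85
```

View pics/w2.png

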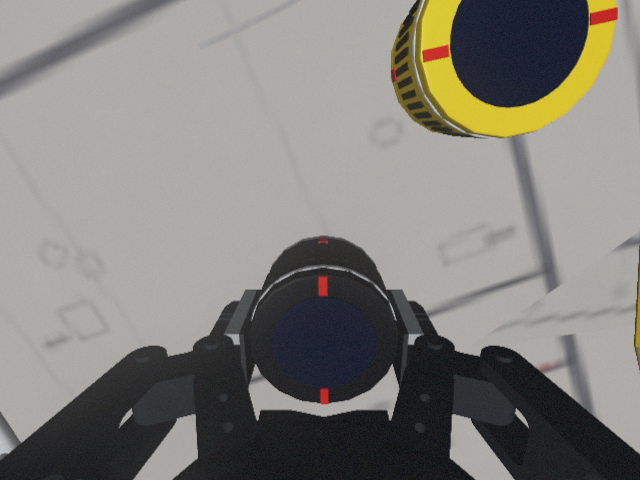

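Request:
move_arm(
  moves="0 -0.03 0 0 0; 0 -0.07 0 0 0; 0 -0.11 0 0 0; 0 -0.13 0 0 0; 0 -0.13 0 0 0; 0 -0.13 0 0 0",
)

```text
clock: 5.35
position: [0.5328, 0.1758, 0.1576]
tool_rot: [0.276, 1.553, -0.276]
ft_force: [-0.5, 0.0, -1.4]
opening: 0.0529
```

```bash
python3 - <<'E'
from h import *
plan(.589,-.1283,.16,68)
E
```

```text
t 5.35 pos [0.5328 0.1758 0.1576] yaw 69.85 tilt [ 3.e-04  0.e+00 -1.e+00] F [-0.48  0.04 -1.36] T [0.056 0.052 0.005] op 0.0529
rel [-0.0024 -0.2661  0.1575] turn 1.85
```

Request:
move_arm(
  moves="0 0 -0.04 0.024 0; 0 0 -0.08 0.048 0; 0 0 -0.12 0.071 0; 0 0 -0.16 0.095 0; 0 0 -0.2 0.118 2; 0 0 -0.24 0.142 2; 0 0 -0.266 0.1575 2; 0 0 -0.266 0.1575 2; 0 0 -0.266 0.1575 2; 0 0 -0.266 0.1575 2",
)

```text
clock: 6.35
position: [0.5882, -0.1268, 0.1561]
tool_rot: [0.304, 1.553, -0.302]
ft_force: [-0.4, -0.1, -2.4]
opening: 0.0528
```

```bash
python3 - <<'E'
from h import *
plan(.589,-.1283,.16,67.8)
for n in("wrist","top","side"):
    p=imaging.get_image(n);im=p['image'];cv2.imwrite(f"pics/{n}3.png",im)
t=cv2.imread('pics/top3.png');cv2.imwrite('pics/top3c.png',cv2.convertScaleAbs(cv2.resize(t[185:305,320:480],(800,600),interpolation=cv2.INTER_CUBIC),alpha=1.8))
t=cv2.imread('pics/side3.png');cv2.imwrite('pics/side3c.png',cv2.convertScaleAbs(cv2.resize(t[190:370,260:500],(800,600),interpolation=cv2.INTER_CUBIC),alpha=1.8))
E
```

```text
t 6.35 pos [ 0.5882 -0.1268  0.1561] yaw 67.89 tilt [-0.0029  0.0017 -1.    ] F [-0.44 -0.06 -2.4 ] T [0.021 0.004 0.004] op 0.0528
rel [-0.0039 -0.0011  0.0013] turn 0.09
```

View pics/wrist3.png

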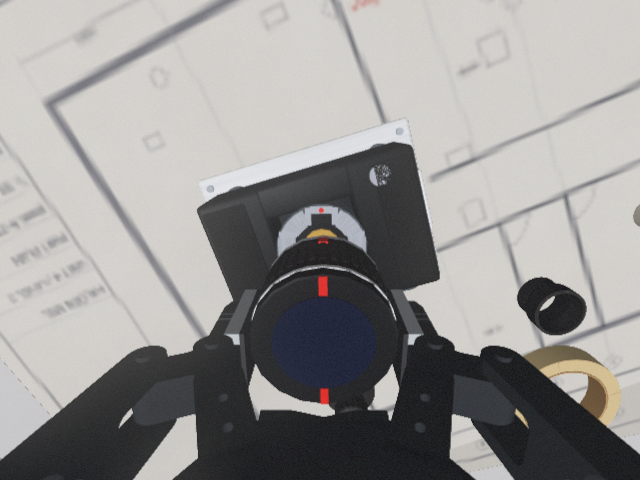

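View pics/top3c.png

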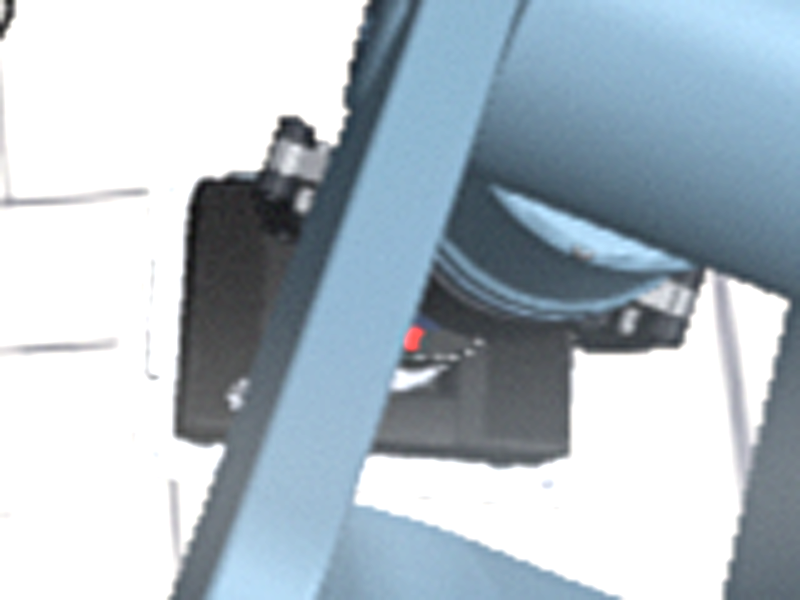

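View pics/side3c.png

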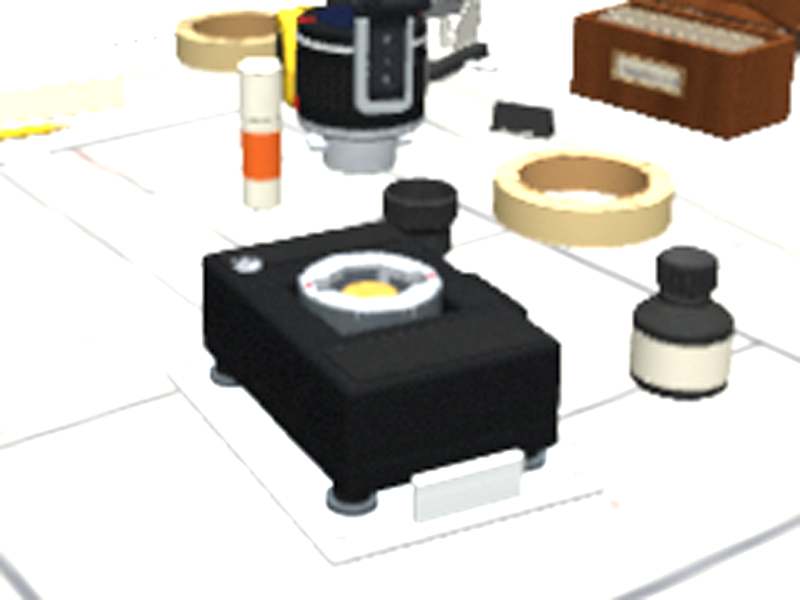

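```bash
python3 - <<'E'
from h import *
p=imaging.get_image("wrist")
im=cv2.imread('pics/wrist3.png')
c=cv2.resize(im[190:265,262:382],(800,500),interpolation=cv2.INTER_CUBIC).copy()
c=cv2.convertScaleAbs(c,alpha=1.5)
def dr(P,col):
    q=(proj(p,P)-[262,190]+.5)*6.667-.5;cv2.circle(c,tuple(int(v) for v in q),3,col,-1)
for C,col in [((.589,-.1283),(0,255,0)),]:
    for a in np.arange(0,6.28,.1):
        dr([C[0]+.0305*np.cos(a),C[1]+.0305*np.sin(a),.074],col)
dr([.564,-.1183,.074],(255,0,255))
cv2.imwrite('pics/w3c.png',c)
print(ray(p,321.5,211,.074))
for v in ((323,286),(324,396)): print(ray(p,*v,.156+.064-.0298))
E
```

```text
[ 0.56709066 -0.12082585  0.074     ]
[ 0.56659105 -0.11934669  0.1902    ]
[ 0.60865198 -0.13595733  0.1902    ]
```

View pics/w3c.png

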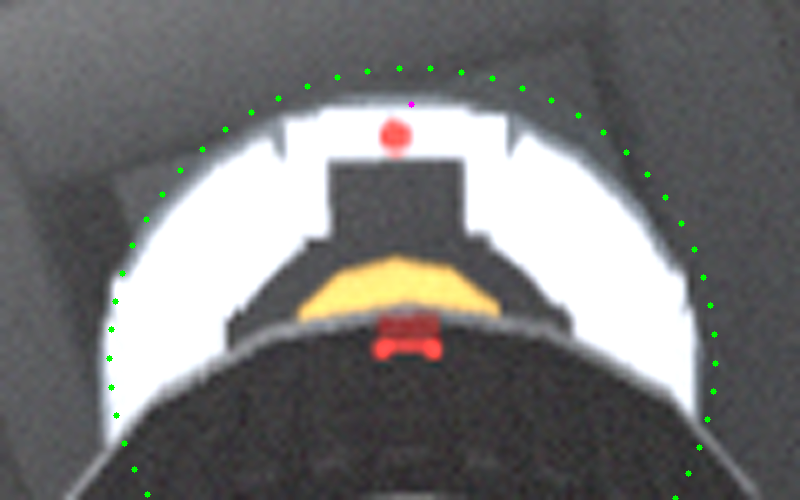

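```bash
python3 - <<'E'
from h import *
p=imaging.get_image("side")
im=p['image']
k=lambda P:((proj(p,P)-[260,190]+.5)*3.333-.5).round(1)
print('lens TCP',k([.5882,-.1268,.126]),k([.5876,-.1277,.126]),'barrel',k([.5882,-.1268,.16]))
for C in((.589,-.1283),(.592,-.1306)):
    print('mount',C,k([*C,.074]),k([*C,.068]))
c=cv2.resize(im[180:300,300:420],(600,600),interpolation=cv2.INTER_CUBIC)
cv2.imwrite('pics/s3z.png',cv2.convertScaleAbs(c,alpha=1.3))
E
```

```text
lens TCP [362.3 169.4] [362.3 170.3] barrel [362.9  92.4]
mount (0.589, -0.1283) [364.9 283.2] [364.8 295.9]
mount (0.592, -0.1306) [373.7 283.5] [373.6 296.2]
```

View pics/s3z.png

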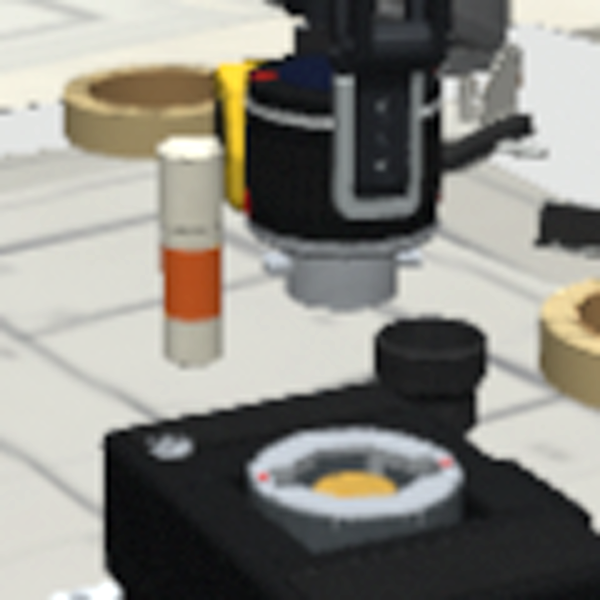

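Request:
move_arm(
  moves="0 0 -0.001 0.004 0; 0 0.02 -0.001 0.004 0; 0 0.035 -0.001 0.004 0; 0 0.044 -0.001 0.004 0; 0 0.044 -0.001 0.004 0; 0 0.044 -0.001 0.004 0",
)

```text
clock: 7.2
position: [0.5927, -0.1306, 0.1138]
tool_rot: [0.303, 1.55, -0.303]
ft_force: [0.0, -0.2, -1.4]
opening: 0.0525
```

```bash
python3 - <<'E'
from h import *
plan(.5917,-.1294,.11,67.8)
p=imaging.get_image("side")
im=p['image']
c=cv2.resize(im[200:290,310:430],(800,600),interpolation=cv2.INTER_CUBIC)
cv2.imwrite('pics/s4z.png',cv2.convertScaleAbs(c,alpha=1.3))
p=imaging.get_image("wrist");cv2.imwrite('pics/w4.png',cv2.resize(p['image'][200:380,220:460],(800,600),interpolation=cv2.INTER_CUBIC))
E
```

```text
t 7.2 pos [ 0.5927 -0.1306  0.1138] yaw 67.86 tilt [-3.e-04  1.e-04 -1.e+00] F [ 0.02 -0.23 -1.44] T [-0.046  0.006 -0.031] op 0.0525
rel [ 0.0038  0.0007 -0.0013] turn 0.06
```

View pics/s4z.png

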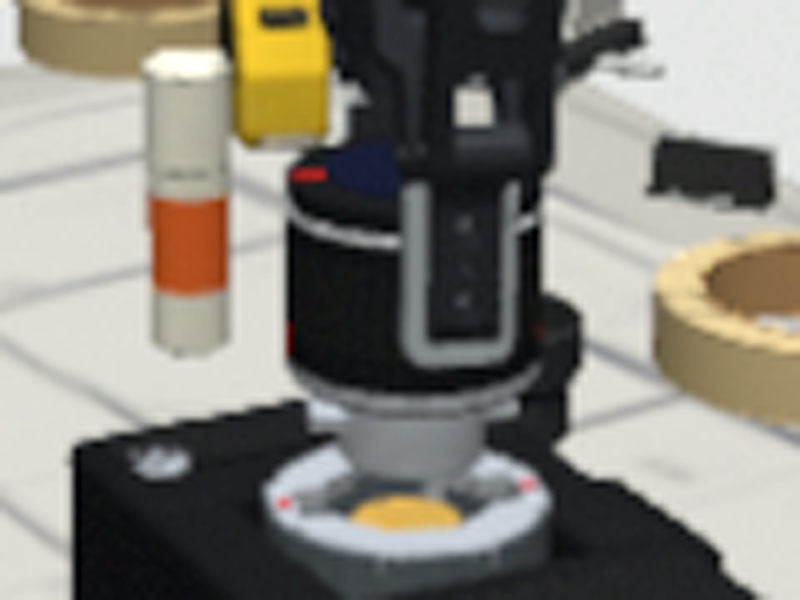

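View pics/w4.png

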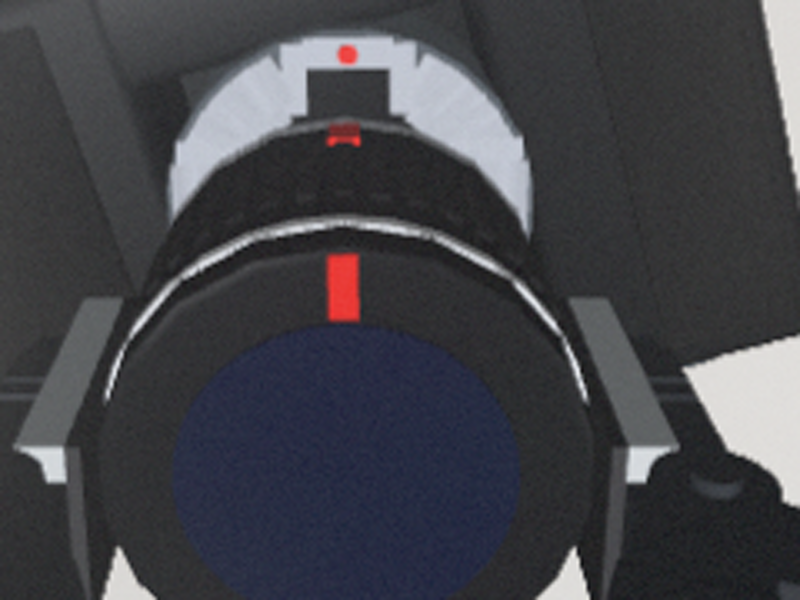

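Request:
move_arm(
  moves="0 0.002 0.0007 -0.0012 0; 0 0.005 0.0007 -0.0012 0; 0 0.008 0.0007 -0.0012 0; 0 0.011 0.0007 -0.0012 0; 0 0.014 0.0007 -0.0012 0; 0 0.014 0.0007 -0.0012 0; 0 0.014 0.0007 -0.0012 0",
)

```text
clock: 8.0
position: [0.5917, -0.1295, 0.0996]
tool_rot: [0.303, 1.55, -0.303]
ft_force: [0.5, -0.9, -1.6]
opening: 0.0528
```

```bash
python3 - <<'E'
from h import *
plan(.5917,-.1294,.0978,67.8)
E
```

```text
t 8.0 pos [ 0.5917 -0.1295  0.0996] yaw 67.85 tilt [-3.e-04  1.e-04 -1.e+00] F [ 0.48 -0.89 -1.65] T [0.014 0.024 0.033] op 0.0528
rel [ 0.0018  0.0001 -0.    ] turn 0.05
```

Request:
move_arm(
  moves="0 0.002 0 0 0; 0 0.004 0 0 0; 0 0.006 0 0 0; 0 0.008 0 0 0; 0 0.008 0 0 0; 0 0.008 0 0 0",
)

```text
clock: 8.6
position: [0.5921, -0.1296, 0.0922]
tool_rot: [0.303, 1.549, -0.303]
ft_force: [-1.5, 0.5, 2.5]
opening: 0.0525
```

```bash
python3 - <<'E'
from h import *
plan(.5917,-.1294,.0978,67.8)
E
```

```text
t 8.6 pos [ 0.5921 -0.1296  0.0922] yaw 67.86 tilt [ 7.e-04 -3.e-04 -1.e+00] F [-1.46  0.47  2.49] T [-0.024  0.053 -0.01 ] op 0.0525
rel [-0.0056  0.0001 -0.0005] turn 0.06
```

Request:
move_arm(
  moves="0 0.002 0 -0.0003 0; 0 0.004 0 -0.0003 0; 0 0.006 0 -0.0003 0; 0 0.008 0 -0.0003 0; 0 0.008 0 -0.0003 0; 0 0.008 0 -0.0003 0",
)

```text
clock: 9.2
position: [0.5921, -0.1297, 0.0844]
tool_rot: [0.303, 1.548, -0.303]
ft_force: [-0.7, -0.0, 6.9]
opening: 0.0526
```

```bash
python3 - <<'E'
from h import *
plan(.5917,-.1294,.0833,67.8)
p=imaging.get_image("side")
im=p['image']
c=cv2.resize(im[200:290,310:430],(800,600),interpolation=cv2.INTER_CUBIC)
cv2.imwrite('pics/s5z.png',cv2.convertScaleAbs(c,alpha=1.3))
E
```

```text
t 9.2 pos [ 0.5921 -0.1297  0.0844] yaw 67.86 tilt [ 1.3e-03 -6.0e-04 -1.0e+00] F [-0.71 -0.04  6.88] T [0.015 0.065 0.04 ] op 0.0526
rel [ 0.0011  0.0001 -0.0005] turn 0.06
```

View pics/s5z.png

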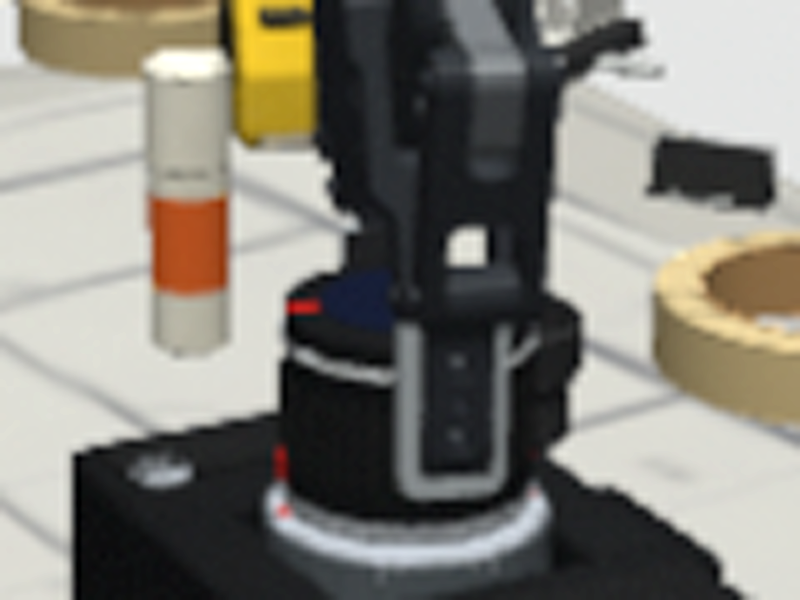

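Request:
move_arm(
  moves="0 0.0006 -0.0001 -0.0003 0; 0 0.0012 -0.0001 -0.0004 0; 0 0.0012 -0.0001 -0.0004 0; 0 0.0012 -0.0001 -0.0004 2; 0 0.0012 -0.0001 -0.0004 4; 0 0.0012 -0.0001 -0.0004 6; 0 0.0012 -0.0001 -0.0004 8; 0 0.0012 -0.0001 -0.0004 8",
)

```text
clock: 10.05
position: [0.5919, -0.1299, 0.0835]
tool_rot: [0.413, 1.529, -0.413]
ft_force: [-0.4, -0.8, 6.9]
opening: 0.0527
```

```bash
python3 - <<'E'
from h import *
plan(.5917,-.1294,.0833,-22)
E
```

```text
t 10.05 pos [ 0.5919 -0.1299  0.0835] yaw 59.79 tilt [ 0.0019 -0.0011 -1.    ] F [-0.36 -0.83  6.88] T [-0.124  0.079 -0.056] op 0.0527
rel [ 0.0002  0.0003 -0.0004] turn 81.79
```

Request:
move_arm(
  moves="0 0.0002 0.0002 -0.0003 2; 0 0.0002 0.0002 -0.0003 4; 0 0.0002 0.0002 -0.0003 4; 0 0.0002 0.0002 -0.0003 4",
)

```text
clock: 10.45
position: [0.5918, -0.1297, 0.0834]
tool_rot: [0.466, 1.518, -0.467]
ft_force: [0.3, -0.4, 7.5]
opening: 0.0523
```

```bash
python3 - <<'E'
from h import *
import time
plan(.5917,-.1294,.0833,-22)
p=imaging.get_image("wrist");cv2.imwrite('pics/w5.png',cv2.resize(p['image'][200:380,220:460],(800,600),interpolation=cv2.INTER_CUBIC))
for i in range(3): imaging.get_image("side"); plan(.5917,-.1294,.0833,-22)
E
```

```text
t 10.45 pos [ 0.5918 -0.1297  0.0834] yaw 55.85 tilt [ 0.002  -0.0014 -1.    ] F [ 0.32 -0.36  7.47] T [-0.249  0.037 -0.045] op 0.0523
rel [ 0.0001  0.0002 -0.0003] turn 77.85
t 10.55 pos [ 0.5918 -0.1297  0.0834] yaw 55.85 tilt [ 0.0021 -0.0014 -1.    ] F [ 0.52 -1.08  7.93] T [-0.229  0.08   0.016] op 0.0526
rel [ 0.0001  0.0002 -0.0003] turn 77.85
t 10.6 pos [ 0.5918 -0.1297  0.0834] yaw 55.85 tilt [ 0.0021 -0.0014 -1.    ] F [ 0.44 -0.48  7.35] T [-0.233  0.067 -0.002] op 0.0527
rel [ 0.0001  0.0002 -0.0003] turn 77.85
t 10.65 pos [ 0.5918 -0.1297  0.0834] yaw 55.85 tilt [ 0.0021 -0.0014 -1.    ] F [-0.16 -1.6   6.54] T [-0.209  0.049 -0.005] op 0.0524
rel [ 0.0001  0.0002 -0.0003] turn 77.85
```

View pics/w5.png

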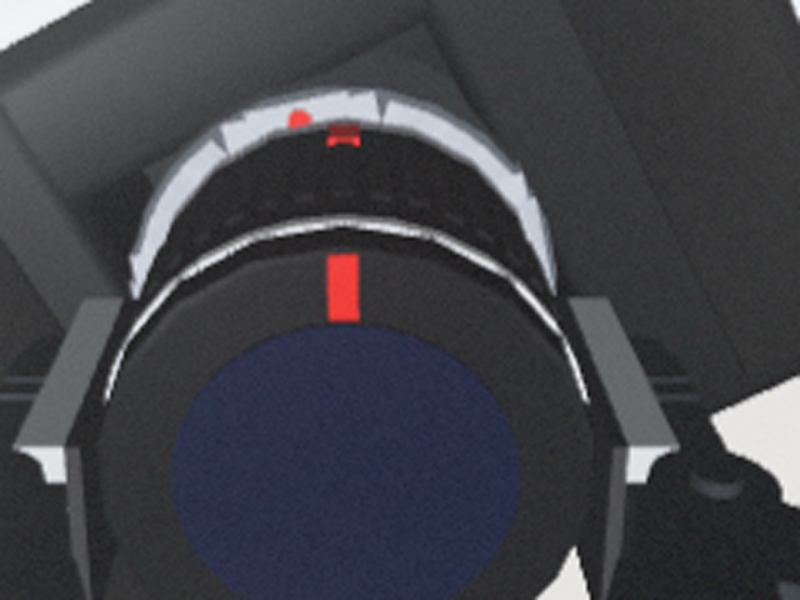

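Request:
move_arm(
  moves="0 0.0001 0 0 4; 0 0.0001 0 0 8; 0 0.0001 0 0 12; 0 0.0001 0 0 16; 0 0.0001 0 0 20; 0 0.0001 0 0 24; 0 0.0001 0 0 28; 0 0.0001 0 0 32; 0 0.0001 0 0 36; 0 0.0001 0 0 38; 0 0.0001 0 0 38",
)

```text
clock: 11.75
position: [0.5914, -0.1299, 0.0831]
tool_rot: [0.977, 1.339, -0.978]
ft_force: [-1.9, -0.8, 7.3]
opening: 0.0523
```

```bash
python3 - <<'E'
from h import *
plan(.5917,-.1294,.0833,-22)
E
```

```text
t 11.75 pos [ 0.5914 -0.1299  0.0831] yaw 17.8 tilt [ 0.001  -0.0015 -1.    ] F [-1.87 -0.85  7.28] T [-0.349  0.274 -0.019] op 0.0523
rel [-0.0002  0.0005 -0.0003] turn 39.8
```

Request:
move_arm(
  moves="0 0 0.0004 -0.0003 4; 0 0 0.0004 -0.0003 8; 0 0 0.0004 -0.0003 12; 0 0 0.0004 -0.0003 16; 0 0 0.0004 -0.0003 20; 0 0 0.0004 -0.0003 24; 0 0 0.0004 -0.0003 28; 0 0 0.0004 -0.0003 32; 0 0 0.0004 -0.0003 36; 0 0 0.0004 -0.0003 39; 0 0 0.0004 -0.0003 40; 0 0 0.0004 -0.0003 40",
)

```text
clock: 12.95
position: [0.5903, -0.1298, 0.0826]
tool_rot: [1.486, 1.0, -1.49]
ft_force: [-4.6, -4.3, 8.2]
opening: 0.0529
```

```bash
python3 - <<'E'
from h import *
plan(.5917,-.1294,.0833,-22)
p=imaging.get_image("wrist");cv2.imwrite('pics/w6.png',cv2.resize(p['image'][200:380,220:460],(800,600),interpolation=cv2.INTER_CUBIC))
p=imaging.get_image("side")
c=cv2.resize(p['image'][200:290,310:430],(800,600),interpolation=cv2.INTER_CUBIC)
cv2.imwrite('pics/s6z.png',cv2.convertScaleAbs(c,alpha=1.3))
E
```

```text
t 12.95 pos [ 0.5903 -0.1298  0.0826] yaw -22.17 tilt [-0.002  -0.0017 -1.    ] F [-4.63 -4.34  8.21] T [-0.591  0.937  0.074] op 0.0529
rel [-0.0007  0.0011 -0.0009] turn -0.17
```

View pics/w6.png

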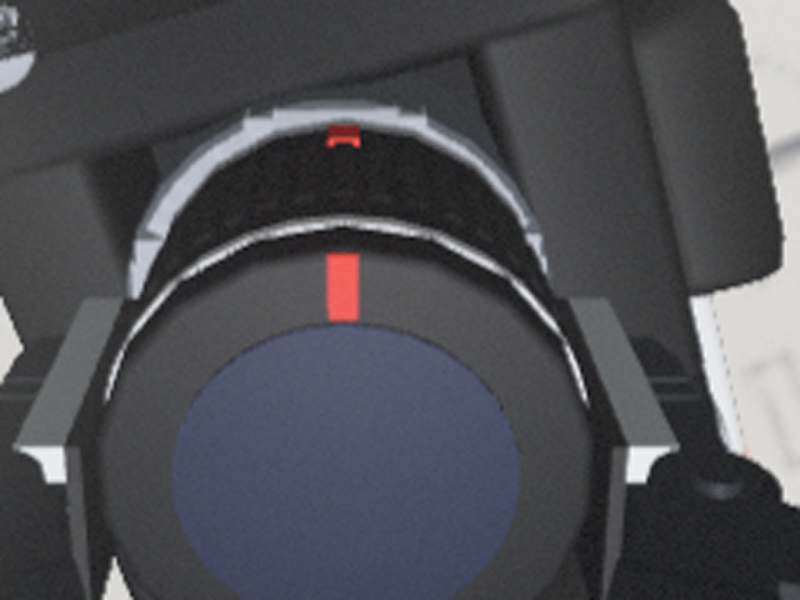

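View pics/s6z.png

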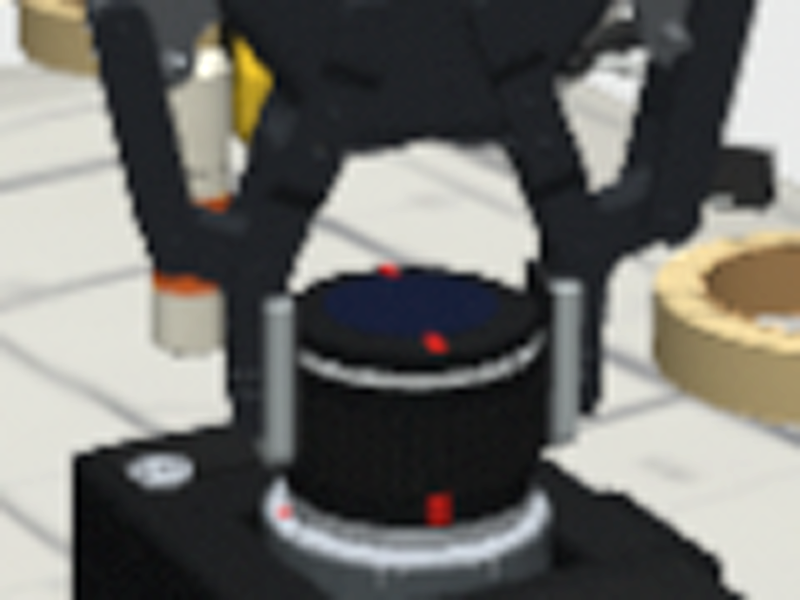

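Request:
move_arm(
  moves="0 0 -0.0003 0.0007 0; 0 -0.001 -0.0006 0.0013 0; 0 -0.002 -0.0006 0.0013 0; 0 -0.003 -0.0006 0.0013 0; 0 -0.0035 -0.0006 0.0013 0; 0 -0.0035 -0.0006 0.0013 0",
)

```text
clock: 13.65
position: [0.5902, -0.1299, 0.086]
tool_rot: [1.488, 1.0, -1.488]
ft_force: [-1.4, -1.4, 4.8]
opening: 0.0527
```

```bash
python3 - <<'E'
from h import *
plan(.5917,-.1294,.0833,-22)
E
```

```text
t 13.65 pos [ 0.5902 -0.1299  0.086 ] yaw -22.15 tilt [ 0.e+00 -6.e-04 -1.e+00] F [-1.44 -1.37  4.76] T [-0.223  0.242 -0.074] op 0.0527
rel [ 0.0027  0.0012 -0.0011] turn -0.15
```

Request:
move_arm(
  moves="0 -0.0007 0 0 0; 0 -0.0014 0 0 0; 0 -0.002 0 0 0; 0 -0.002 0 0 0; 0 -0.002 0 0 0",
)

```text
clock: 14.15
position: [0.5902, -0.1298, 0.0878]
tool_rot: [1.488, 1.0, -1.488]
ft_force: [-0.7, -3.0, 4.9]
opening: 0.0527
```

```bash
python3 - <<'E'
from h import *
plan(.5917,-.1294,.0833,-22)
E
```

```text
t 14.15 pos [ 0.5902 -0.1298  0.0878] yaw -22.15 tilt [ 1.e-04 -4.e-04 -1.e+00] F [-0.69 -3.03  4.86] T [-0.57   0.134 -0.022] op 0.0527
rel [ 0.0045  0.0012 -0.001 ] turn -0.15
```

Request:
move_arm(
  moves="0 -0.0007 0.0002 0.0005 0; 0 -0.0014 0.0002 0.0005 0; 0 -0.0014 0.0002 0.0005 0; 0 -0.0014 0.0002 0.0005 0",
)

```text
clock: 14.55
position: [0.5901, -0.1299, 0.089]
tool_rot: [1.488, 1.001, -1.488]
ft_force: [0.7, -2.2, 1.9]
opening: 0.0528
```

```bash
python3 - <<'E'
from h import *
plan(.5917,-.1294,.0833,-22)
p=imaging.get_image("side")
c=cv2.resize(p['image'][200:290,310:430],(800,600),interpolation=cv2.INTER_CUBIC)
cv2.imwrite('pics/s7z.png',cv2.convertScaleAbs(c,alpha=1.3))
E
```

```text
t 14.55 pos [ 0.5901 -0.1299  0.089 ] yaw -22.14 tilt [-0.e+00  2.e-04 -1.e+00] F [ 0.74 -2.22  1.89] T [-0.293 -0.136  0.009] op 0.0528
rel [ 0.0057  0.0012 -0.0011] turn -0.14
```

View pics/s7z.png

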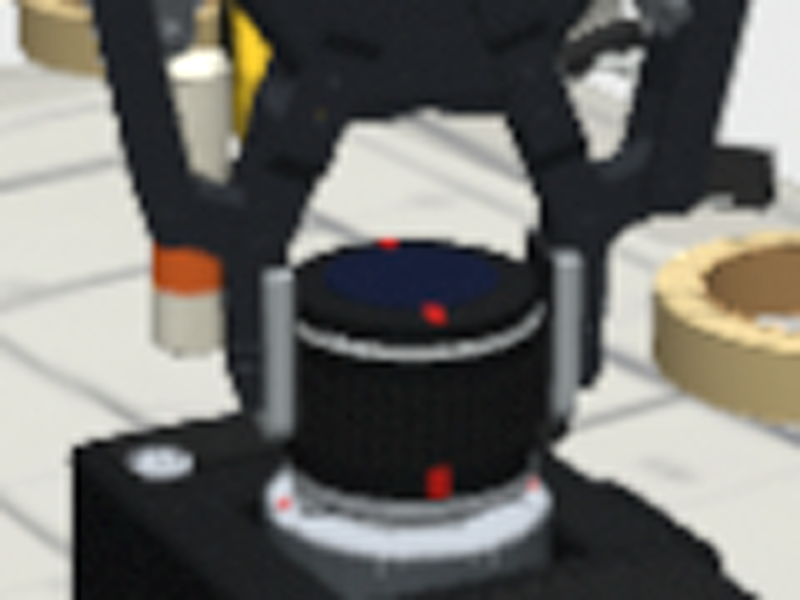

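Request:
move_arm(
  moves="0.72 0 0 0 0; 0.8 0 0 0 0; 0.9 0 0 0 0; 1 0 0 0 0; 1 0 0 0 0; 1 0 0 0 0; 1 -0.03 0 0 0; 1 -0.07 0 0 0; 1 -0.1 0 0 0; 1 -0.12 0 0 0; 1 -0.12 0 0 0",
)

```text
clock: 15.7
position: [0.5922, -0.1309, 0.2133]
tool_rot: [1.49, 0.995, -1.483]
ft_force: [0.2, -1.6, 0.3]
opening: 0.0855
```

```bash
python3 - <<'E'
from h import *
plan(.5917,-.1294,.0833,-22)
p=imaging.get_image("side")
cv2.imwrite('pics/s8.png',p['image'])
c=cv2.resize(p['image'][200:290,310:430],(800,600),interpolation=cv2.INTER_CUBIC)
cv2.imwrite('pics/s8z.png',cv2.convertScaleAbs(c,alpha=1.3))
E
```

```text
t 15.7 pos [ 0.5922 -0.1309  0.2133] yaw -22.14 tilt [ 0.0065 -0.0028 -1.    ] F [ 0.22 -1.58  0.32] T [ 0.041  0.    -0.013] op 0.0855
rel [ 0.13   -0.002  -0.0012] turn -0.14
```

View pics/s8z.png

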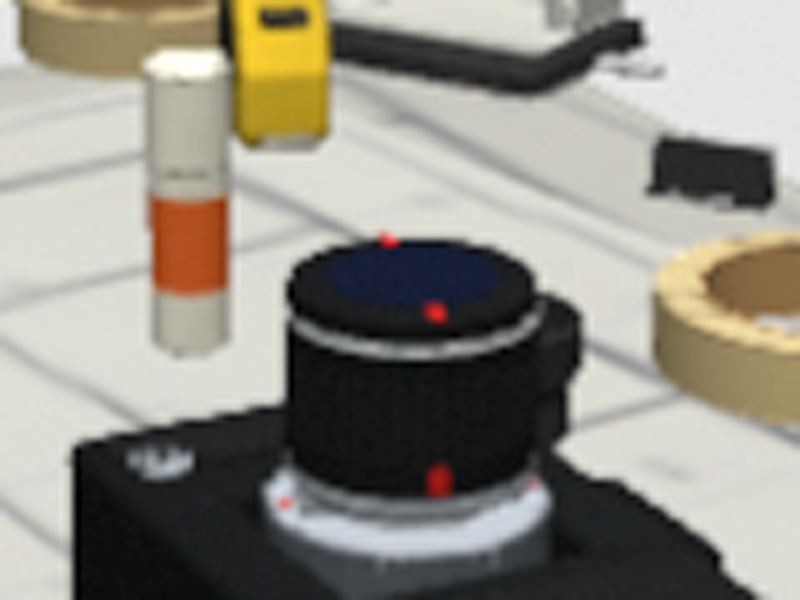

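View pics/s8.png

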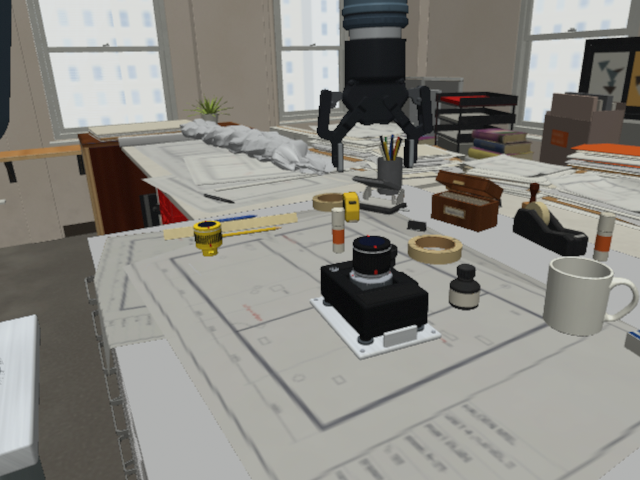

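```bash
python3 - <<'E'
from h import *
p=imaging.get_image("side")
for z in (.074,.1235,.121,.130): print(z,((proj(p,[.5917,-.1294,z])-[310,200]+.5)*6.667-.5).round(1))
c=cv2.resize(p['image'][200:290,310:430],(800,600),interpolation=cv2.INTER_CUBIC)
print(np.abs(c.astype(int)-cv2.resize(cv2.imread('pics/s8.png')[200:290,310:430],(800,600),interpolation=cv2.INTER_CUBIC)).max())
E
```

```text
0.074 [410.5 499.3]
0.1235 [412.6 284.3]
0.121 [412.5 295.4]
0.13 [412.9 255.3]
6
```

```bash
python3 -c "
from h import *
print(ctrl.sign_off())"
```

```text
the job is handed in; nothing more can be done
None
```

The lens is in the camera mount, turned about 90° clockwise with its lugs sprung up into the locking pockets. It is released, and I handed the job in at about 16 s of the 72 s allowed. The sign-off gives no verdict.

**What I did:** I gripped the black lens across its lugs and lined it up with the slots using the side and wrist pictures. I pressed it in with about 9 N, twisted it with almost no torque, let it rise with the spring, and backed the gripper 12 cm clear.

**Last checks:**
- The lens stands upright and still; two side pictures in a row matched.
- It rose about 4 mm relative to the mount after the twist, to an estimated depth of 14 to 15 mm. It did not move when released.
- None of the bystanders was touched, and the final side picture shows the glue stick and ink bottle where they were. The loupe is partly hidden in that picture.

**What disagreed:**
- The top and wrist cameras put the mount about 4 mm apart. I settled it with the side view.
- The absolute height in the last side picture was ambiguous: one reading came out near 17 mm, which would mean short of the pockets. I relied on the rise after the twist and the force readings instead.
- Side force on the lens grew to about 6 N near the end of the twist, so I eased it off before letting the lens rise.

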